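# Set and lock the sizing gauge on the pink box

### The job

Two sizing boards lie on the wrapping table, each with a sliding stop that a red cam lever clamps. On the board that holds the pink box, slide the stop by its black knob right up against the box, so that the box sits snugly between stop and fence, and then flip that stop's red lever all the way down to lock it. Leave the box where it lies and leave the other board, with the white card pack, as it is.

Things in the scene. Friction and masses are not known exactly. Their poses are not given: they have to be found in the camera images.
- pink_stop (a joint): travel (m) of the grey stop on the fixed wooden board (140 x 270 x 12 mm) that holds the pink box. Grows as the stop slides toward box and fence, along +y of point pink_knob; 0 = farthest away; at 0.072 its face is snug on the box with the box against the fence. Unlocked it slides with about 2 N and stays put. The stop is 130 mm wide, 71 mm long, its flat top 40 mm above the table.
- pink_knob (a point): centre of the black upright round knob (20 mm diameter, from 40 to 74 mm above the table) on that stop, 57 mm above the table, 41 mm behind the stop's face. y axis: along the travel, toward the box; x: across, from the knob to the lever; z up. The lever's pivot is 67 mm along +x from here, at the same y, 3 mm lower.
- pink_lever (a joint): angle (rad) of the red cam lever on that stop. 0 = upright (stop free), pi/2 = level (locked), pointing along +x of point pink_knob, away from the knob, at a hard stop. It stays where it is left; the last 0.25 rad, where the cam bites, need about 5 N at its end. The hinge axis is parallel to the travel.
- pink_lever_end (a point): centre of the thickened round end (14 mm thick) of that red lever, 55 mm from the pivot; the lever's tip is 65 mm from the pivot, its shank 9 mm thick. The pivot is 54 mm above the table. Locked, the end lies 54 mm above the table.
- pink_box_center (a point): centre of the loose flat pink box, 88 x 125 x 26 mm, lying on the board against or within 3 mm of the wooden fence (15 mm thick, top 44 mm above the table); its 88 mm side runs along the travel
- white_knob (a point): centre of the like knob on the other board, which holds a white card pack (101 x 129 x 35 mm); not to be moved
- white_lever (a joint): angle of the other board's red lever, standing near upright (0); to be left so

How it is judged:
On the way, in this order (a step that is already met when the one before it is completed fails the run):
1. the stop stands against the pink box (within 8 mm of snug) (value of joint pink_stop above 0.064 m), for 0.2 s.
2. its lever is flipped down to the locked position (value of joint pink_lever above 1.43 rad), for 0.2 s.
At the end, for the whole second after the job is handed in: The stop stands within 8 mm of snug on the pink box, its red lever is down within 8 degrees of level, the box lies flat and within 20 mm of where it was, and the other board's stop (15 mm) and lever (below 35 degrees) are as they were (value of joint pink_stop between 0.064 and 0.08 m and value of joint pink_lever above 1.43 rad and distance of pink_box_center from where it was at the start of the episode below 0.02 m and angle between pink_box_center's own z axis and vertical below 0.17 rad and distance of white_knob from where it was at the start of the episode below 0.015 m and value of joint white_lever below 0.6 rad); the robot touches nothing.
It fails at once if the other board's stop is shifted or its lever flipped (distance of white_knob from where it was at the start of the episode above 0.015 m or value of joint white_lever above 0.6 rad).
It fails at once if the pink box is taken out or tipped (distance of pink_box_center from where it was at the start of the episode above 0.03 m or angle between pink_box_center's own z axis and vertical above 0.35 rad).
It also fails if it takes over 45 s, if anything falls off the work surface, if the arm or the gripper's body presses on something with over 40 N, if the wrist force passes 120 N, or if a joint passes its speed limit or range.

### The arm

A 7-joint arm with a two-finger parallel gripper is mounted at the origin on the work surface; the furniture and walls round the work are solid. World frame = base frame: x ahead of the robot, y to its left, z up, the work surface at z = 0. Lengths are in m, angles in rad, forces in N, time in s.
With the tool pointing down it reaches from about 0.425 to 0.95 m from the base axis. Payload 4.7 kg.
Tool frame: the origin (TCP) lies on the centre line of the jaws, within the pads' length; the fingertips stand robot.nose_length ahead of it and the grasp point (between the pads) lies 8 mm behind it (robot.nose_length is the distance from the TCP to the fingertips, in m); z points along the fingers, x is the direction in which the jaws open and shut, and the axes are right-handed (so a half turn about z gives the same grasp; the last joint's range is limited). The gripper opens to 85 mm and grips with 20 to 120 N. Pads are 22 mm wide; open, the fingers measure 114 mm over their backs; the gripper's body (76 mm by 85 mm) begins 54 mm behind the grasp point. The pads swing forward as they close: fully open they stand 13 mm farther back than shut.
Start: joints at [1.167, 0.469, -0.049, 1.532, 0.024, 1.141, -0.082], TCP at [0.247, -0.628, 0.242] pointing down, gripper open.
Joint ranges: [-2.59, 2.59], [-0.33, 1.99], [-1.39, 1.29], [0.1, 2.45], [-1.04, 4.18], [0.21, 1.99], [-2.66, 2.66]. Speed limits (rad/s): [2.57, 2.57, 3.14, 3.14, 3.14, 3.14, 3.14].

### API

Orientations are given as [roll, pitch, yaw] about the fixed x, y, z axes, in that order (R = Rz(yaw) Ry(pitch) Rx(roll)).
In Python, from plant import robot gives the robot as it stands. Calls block until the motion is done:
- robot.goto(position, orientation): joint-space move of the TCP to a pose.
- robot.move_straight(position, vel=0.15, attitude=None, contact_N=None): straight line of the TCP; attitude=None keeps the orientation; vel is the mean speed in m/s. With contact_N (N) it stops when the force on the tool has changed by that much, and returns True; else False.
- robot.move_joints(angles): joint-space move.
- robot.grip(opening, strength=None): opening from 0.0 (shut) to 1.0 (fully open); strength is the grip in N (None keeps the last); returns when the fingers have stopped.
- robot.sleep(seconds).
- robot.inverse_kinematics(position, orientation): joint angles nearest the present ones, or None.
- robot.sense(): the state.
- robot.grab_frame(name): name is "scene" or "side" or "wrist"; returns a dict with "image" (480x640x3 uint8, red, green, blue), "range_z" (480x640 float32, m along the optical axis (not along the pixel's ray), 0 where there is no reading), "fx", "fy", "cx", "cy" (pixels), "dist_coeffs" ([k1, k2, p1, p2, k3] as OpenCV has them; the pictures are not rectified), "R" (3x3) and "t" (3): a world point X has camera coordinates R X + t. Camera axes: x right, y down, z forward; pixel columns grow to the right and rows downward; lengths in m; the calibration is good to about 2 mm. A picture is of the moment at which its call begins.
A pose or a line that the arm cannot do raises robot.IKError and nothing moves.
- robot.close_job(): hands the job in, once; it reports no verdict.
The state is a dict: "t": time; "joint_pos": joint angles; "joint_velocities": joint speeds; "effort": joint torques, N m; "tcp_pos": TCP position; "tcp_rot": TCP orientation; "wrist_force": force on the tool from outside, world axes, zero at the start; "torque": the same for the moment, N m; "opening": opening from 0.0 (shut) to 1.0 (fully open).
Only numpy, scipy, OpenCV 4.12 (cv2) and the standard library are available. Lean on these libraries where they do the work, as an engineer would, in place of code of your own. Each camera call takes 0.05 s, during which the arm holds its last target.

## Working session

There is one attempt and no reset: what is moved stays moved. The work goes in short steps, each a Python script; the robot and the scene stay as the last script left them, time stands still between calls to the robot, and variables do not carry over. Pictures are saved under pics/ and viewed, and the job is handed in when it is done.

```bash
mkdir -p pics; ls; python3 - <<'E'
from plant import robot
import cv2,numpy as np
s=robot.sense();print(s['t'],s['tcp_pos'],s['tcp_rot'],robot.nose_length,s['opening'])
for n in("scene","side","wrist"):
    f=robot.grab_frame(n);np.savez(f'pics/{n}0.npz',**f)
    cv2.imwrite(f'pics/{n}0.png',f['image'][:,:,::-1])
    print(n,f['fx'],f['cx'],f['cy'],f['dist_coeffs'],-f['R'].T@f['t'])
E
```

```text
pics
0.0 [ 0.24690855 -0.62761021  0.2412714 ] [ 3.14152444e+00  1.94243947e-03 -1.19596943e+00] 0.011 1.002769564819941
scene 600.0283545512053 323.963345641378 249.38102800718474 [-0.1101012  0.         0.         0.         0.       ] [0.02671268 0.61887363 0.76095001]
side 511.16084868096345 318.846062011401 232.56306168492296 [-0.14127606  0.          0.          0.          0.        ] [0.26583643 0.90547138 0.5969501 ]
wrist 336.2250247710844 317.98947379897885 239.8251572733992 [-0.06532171  0.          0.          0.          0.        ] [ 0.31065156 -0.60296181  0.37288925]
```

View pics/scene0.png

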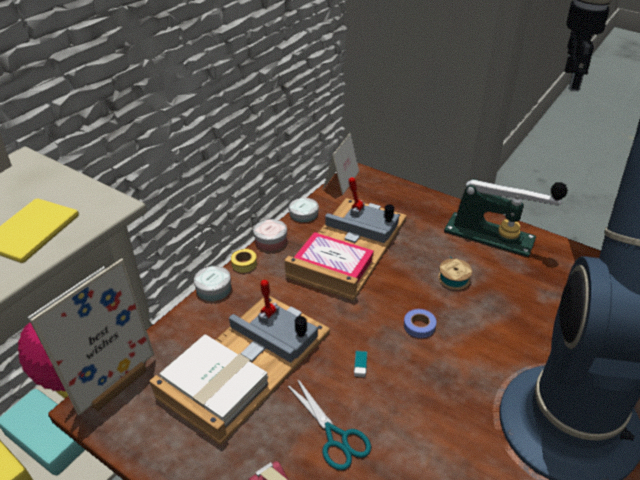

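View pics/side0.png

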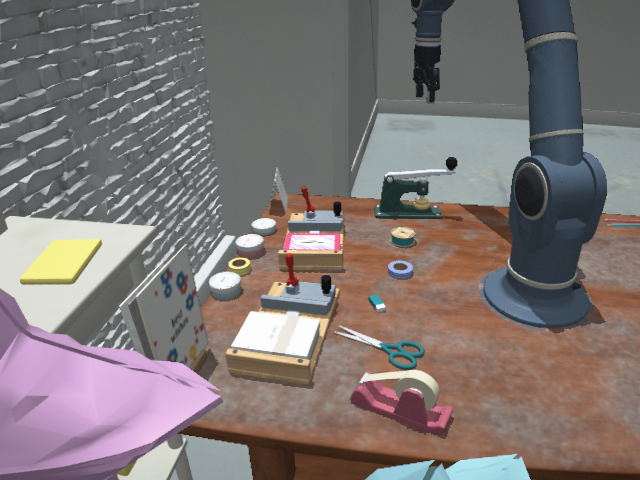

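View pics/wrist0.png

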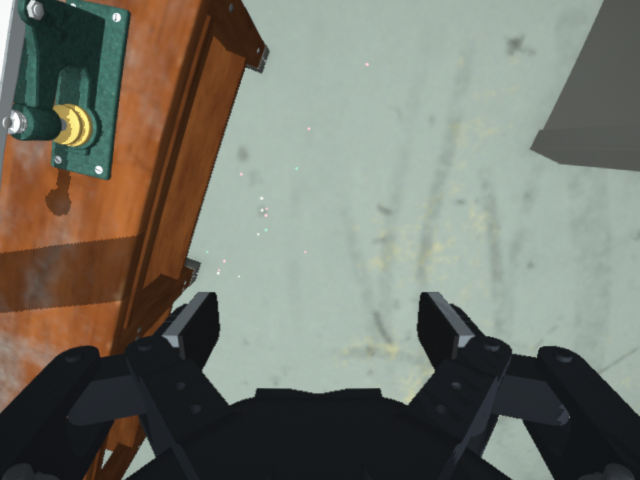

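The scene view shows the pink board at the far end: knob ~(389,213), red lever ~(354,193), pink box ~(333,256). The side view has the knob at ~(337,208), the lever at ~(308,198) and the box at ~(312,242). The wrist camera doesn't see the board. Next I'll measure by masks in both views.

```bash
cat > h.py <<'E'
import numpy as np,cv2
def K(f): return np.array([[f['fx'],0,f['cx']],[0,f['fy'],f['cy']],[0,0,1.]])
def ray(f,uv):
    p=cv2.undistortPoints(np.array([[uv]],float),K(f),np.asarray(f['dist_coeffs'],float))[0,0]
    R=np.asarray(f['R']);return -R.T@f['t'],R.T@np.array([p[0],p[1],1])
def plane(f,uv,z):
    c,d=ray(f,uv);return c+d*(z-c[2])/d[2]
def tri(obs):
    A=np.zeros((3,3));b=np.zeros(3);L=[]
    for f,uv in obs:
        c,d=ray(f,uv);d=d/np.linalg.norm(d);P=np.eye(3)-np.outer(d,d);A+=P;b+=P@c;L.append((c,P))
    X=np.linalg.solve(A,b);return X,[float(np.linalg.norm(P@(X-c))) for c,P in L]
def mask(f,kind,roi):
    h=cv2.cvtColor(f['image'],cv2.COLOR_RGB2HSV).astype(int);H,S,V=h[...,0],h[...,1],h[...,2]
    m={'black':V<45,'red':((H<6)|(H>174))&(S>190)&(V>90),'pink':(H>150)&(H<176)&(S>110)&(V>120),'grey':(S<70)&(V>60)&(V<170)}[kind]
    o=np.zeros(m.shape,np.uint8);u0,v0,u1,v1=roi;o[v0:v1,u0:u1]=m[v0:v1,u0:u1]
    n,l,st,c=cv2.connectedComponentsWithStats(o);
    if n<2:return None
    i=1+np.argmax(st[1:,4]);return (l==i).astype(np.uint8),st[i],c[i]
def deproj(f,m):
    v,u=np.nonzero((m>0)&(f['range_z']>0));z=f['range_z'][v,u]
    p=cv2.undistortPoints(np.stack([u,v],1).astype(float)[:,None],K(f),np.asarray(f['dist_coeffs'],float))[:,0]
    X=np.c_[p*z[:,None],z];return (X-f['t'])@np.asarray(f['R'])
E
python3 - <<'E'
from h import *
F={n:dict(np.load(f'pics/{n}0.npz')) for n in('scene','side')}
R={'scene':{'black':(378,198,400,228),'red':(345,170,368,215),'pink':(290,225,380,285)},'side':{'black':(328,195,346,220),'red':(298,180,318,215),'pink':(275,225,350,260)}}
for k in('black','red','pink'):
    obs=[]
    for n,f in F.items():
        r=mask(f,k,R[n][k])
        if r is None: print(n,k,None);continue
        m,st,c=r;X=deproj(f,m);print(n,k,st,c.round(1),'depth mean',X.mean(0).round(3),'min',X.min(0).round(3),'max',X.max(0).round(3));obs.append((f,c))
        if k=='red':
            v,u=np.nonzero(m);i=v<=v.min()+3;print(' top',plane(f,(u[i].mean(),v.min()),.119))
    if len(obs)==2:print(tri(obs))
for n in F:
    c=cv2.resize(F[n]['image'][165:305,270:420],None,fx=5,fy=4.0)[:,:,::-1];cv2.imwrite(f'pics/{n}0c.png',c)
E
```

```text
scene black [385 205   9  18 131] [388.7 212.7] depth mean [ 0.446 -0.225  0.065] min [ 0.44  -0.239  0.041] max [ 0.457 -0.217  0.078]
side black [334 202   7  14  83] [337.  208.1] depth mean [ 0.445 -0.224  0.06 ] min [ 0.438 -0.234  0.04 ] max [ 0.453 -0.218  0.075]
(array([ 0.44705926, -0.22857929,  0.06002549]), [0.0020573112272828497, 0.002057311227282804])
scene red [354 199   9   9  40] [358.5 203.6] depth mean [ 0.513 -0.221  0.061] min [ 0.505 -0.311 -0.001] max [ 0.566 -0.21   0.067]
 top [ 0.47998938 -0.16486157  0.119     ]
side red [302 188  12  24  84] [307.2 199.5] depth mean [ 0.518 -0.216  0.083] min [ 0.503 -0.23   0.053] max [ 0.53  -0.209  0.114]
 top [ 0.52191175 -0.20202472  0.119     ]
(array([ 0.50977557, -0.20658026,  0.08060451]), [0.008604760425080448, 0.008604760425080443])
scene pink [295 233  78  44 623] [336.  254.7] depth mean [ 0.479 -0.089  0.039] min [ 0.416 -0.137  0.034] max [ 0.55  -0.039  0.043]
side pink [284 233  56  17 204] [312.5 239.9] depth mean [ 0.482 -0.098  0.037] min [ 0.416 -0.137  0.033] max [ 0.545 -0.044  0.04 ]
(array([ 0.47870475, -0.08698894,  0.04131978]), [0.0014298597746077069, 0.0014298597746076696])
```

View pics/scene0c.png

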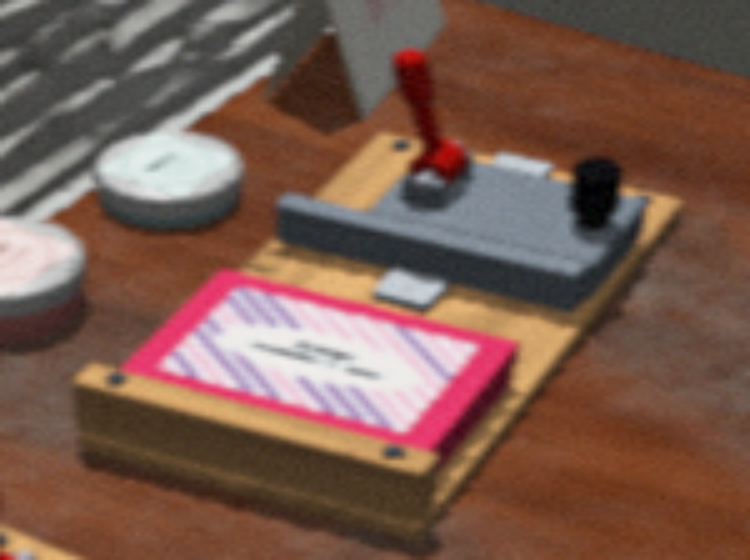

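The crop shows the stop with its knob and near-upright lever, and the box against the fence. I'll check reachability and take two wrist views over the board.

```bash
python3 - <<'E'
from plant import robot
import cv2,numpy as np
from h import *
pi=np.pi
for yaw in(-pi/2,pi/2):
  for p in([.45,-.23,.06],[.45,-.16,.06],[.58,-.16,.07],[.52,-.16,.13]):
    print(yaw,p,np.round(robot.inverse_kinematics(p,[pi,0,yaw]),2) if robot.inverse_kinematics(p,[pi,0,yaw]) is not None else None)
for i,p in enumerate(([.43,-.18,.30],[.43,-.26,.27])):
    robot.goto(p,[pi,0,-pi/2]); robot.sleep(.2)
    f=robot.grab_frame('wrist');np.savez(f'pics/w{i+1}.npz',**f);cv2.imwrite(f'pics/w{i+1}.png',f['image'][:,:,::-1])
    print(robot.sense()['t'],-f['R'].T@f['t'])
E
```

```text
-1.5707963267948966 [0.45, -0.23, 0.06] [ 0.51  0.45 -0.15  2.08  0.11  0.62 -1.29]
-1.5707963267948966 [0.45, -0.16, 0.06] [ 0.42  0.42 -0.21  2.14  0.15  0.59 -1.46]
-1.5707963267948966 [0.58, -0.16, 0.07] [ 0.35  0.56 -0.2   1.85  0.15  0.75 -1.51]
-1.5707963267948966 [0.52, -0.16, 0.13] [ 0.41  0.4  -0.24  1.95  0.13  0.81 -1.47]
1.5707963267948966 [0.45, -0.23, 0.06] [ 0.9   0.53 -0.65  2.06  0.5   0.7   1.5 ]
1.5707963267948966 [0.45, -0.16, 0.06] [ 0.78  0.5  -0.66  2.12  0.49  0.67  1.36]
1.5707963267948966 [0.58, -0.16, 0.07] [ 0.68  0.65 -0.67  1.83  0.52  0.85  1.33]
1.5707963267948966 [0.52, -0.16, 0.13] [ 0.78  0.49 -0.72  1.93  0.41  0.88  1.41]
2.175 [ 0.49828308 -0.18067473  0.43134393]
2.8583 [ 0.49878931 -0.25858287  0.40213348]
```

View pics/w1.png

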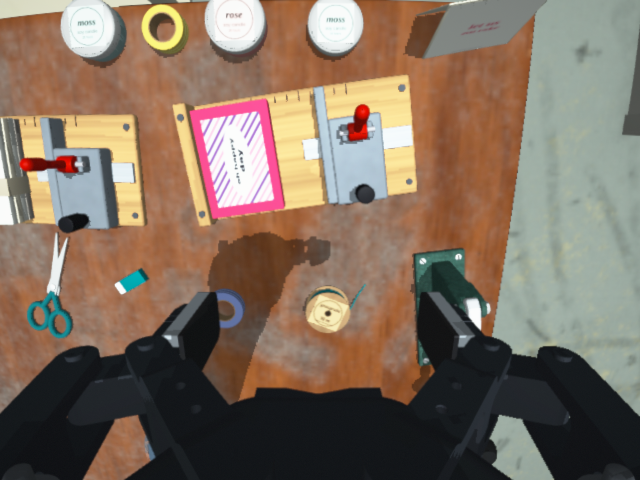

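View pics/w2.png

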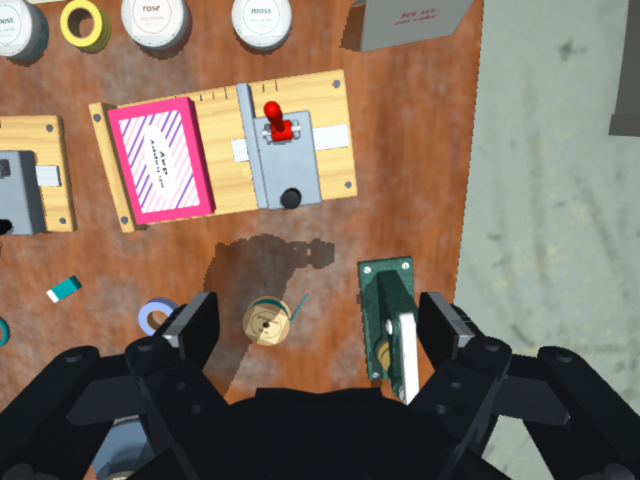

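The board is yawed by a few degrees. The knob is at (365,194) and (291,198), the lever end at (362,112) and (273,107), and the pink box at about (240,158) and (163,160). Now to measure these.

```bash
python3 - <<'E'
from h import *
F=[dict(np.load(f'pics/w{i}.npz')) for i in(1,2)]
R=[{'black':(350,180,380,207),'red':(340,100,380,145),'pink':(180,90,290,225)},{'black':(277,184,306,212),'red':(258,95,300,145),'pink':(105,90,220,232)}]
obs={'black':[],'red':[],'corn':[],'end':[]}
for f,r in zip(F,R):
    m,st,c=mask(f,'black',r['black']);X=deproj(f,m);print('knob',st,c,np.median(X,0).round(4),np.percentile(X[:,2],90));obs['black'].append((f,c))
    t=X[X[:,2]>.07];print(' top',t.mean(0).round(4),len(t), (t.max(0)+t.min(0))[:2]/2)
    m,st,c=mask(f,'red',r['red']);X=deproj(f,m);print('red',st,c,X[np.argmax(X[:,2])].round(3))
    t=X[X[:,2]>.095];print(' end top pts',t.mean(0).round(4),len(t))
    h=np.percentile(X[:,2],[5,50,95]);print(h)
    v,u=np.nonzero(m);o=v<=v.min()+12;obs['end'].append((f,(u[o].mean(),v[o].mean())))
    m,st,c=mask(f,'pink',r['pink']);
    m2=cv2.morphologyEx(m,cv2.MORPH_CLOSE,np.ones((25,25)));X=deproj(f,m2);X=X[(X[:,2]>.034)&(X[:,2]<.044)]
    rr=cv2.minAreaRect(X[:,:2].astype(np.float32)*1000);print('box',rr,np.median(X[:,2]))
    # grey stop top
    hsv=cv2.cvtColor(f['image'],cv2.COLOR_RGB2HSV)
    A=deproj(f,np.ones((480,640),np.uint8));
    A=A[(abs(A[:,2]-.04)<.003)&(A[:,0]>.42)&(A[:,0]<.58)&(A[:,1]<-.165)&(A[:,1]>-.28)]
    print('stop',len(A),cv2.minAreaRect(A[:,:2].astype(np.float32)*1000))
for k in('black','end'):print(k,tri(obs[k]))
E
```

```text
knob [356 185  10  14  41] [358.92682927 189.46341463] [ 0.4547 -0.2237  0.0724] 0.07367078716138407
 top [ 0.4536 -0.2249  0.0728] 30 [ 0.45203773 -0.22629311]
red [348 105  21  36 509] [358.91552063 123.67387033] [ 0.529 -0.218  0.119]
 end top pts [ 0.5267 -0.2199  0.1123] 231
[0.06013075 0.07858574 0.1169989 ]
box ((483.7509460449219, -88.53327941894531), (124.47373962402344, 89.34587860107422), 7.699967861175537) 0.03780329233811447
stop 4678 ((500.8753967285156, -218.75819396972656), (131.7047119140625, 71.58940124511719), 7.469817638397217)
knob [286 189  14   8  29] [293.96551724 191.        ] [ 0.4581 -0.2362  0.0729] 0.07393165362242965
 top [ 0.4571 -0.2351  0.0729] 24 [ 0.4558239  -0.23417929]
red [264 102  28  39 631] [277.40253566 122.22820919] [ 0.529 -0.221  0.119]
 end top pts [ 0.5268 -0.2221  0.1124] 286
[0.06007449 0.07983812 0.11680966]
box ((483.2760009765625, -88.33317565917969), (124.53852081298828, 90.42933654785156), 7.690065860748291) 0.03774326067965414
stop 5425 ((501.4209289550781, -219.18771362304688), (132.44448852539062, 71.64720153808594), 7.852417945861816)
black (array([ 0.44853501, -0.23149789,  0.015045  ]), [0.001402986623088105, 0.0014029866230881513])
end (array([ 0.52986354, -0.22076489,  0.10832098]), [0.00016583341876392577, 0.00016583341876413323])
```

```bash
python3 - <<'E'
from h import *
th=np.radians(7.7);ex=np.array([np.cos(th),np.sin(th)]);ey=np.array([-ex[1],ex[0]])
for i in(1,2):
    f=dict(np.load(f'pics/w{i}.npz'))
    A=deproj(f,np.ones((480,640),np.uint8))
    P=A[(np.hypot(A[:,0]-.45,A[:,1]+.23)<.03)]
    T=P[P[:,2]>.070];print(len(T),(T.max(0)+T.min(0))/2,np.ptp(T,0),T.mean(0),cv2.minEnclosingCircle(T[:,:2].astype(np.float32)*1000))
    S=A[(abs(A[:,2]-.04)<.003)&(A[:,0]>.42)&(A[:,0]<.58)&(A[:,1]<-.165)&(A[:,1]>-.28)]
    print('stop face/back along ey',np.percentile(S[:,:2]@ey,[.5,99.5]),'x',np.percentile(S[:,:2]@ex,[.5,99.5]))
    L=A[(np.hypot(A[:,0]-.53,A[:,1]+.22)<.035)&(A[:,2]>.095)];print('lever end',L.mean(0),(L.max(0)+L.min(0))/2)
    print('fence',np.percentile((A[(abs(A[:,2]-.044)<.0025)&(A[:,1]>-.06)&(A[:,1]<0)&(A[:,0]>.41)&(A[:,0]<.55)])[:,:2]@ey,[1,99]))
    print('box ey',np.array([.4835,-.0884])@ey)
    # circle fit by image mask at top plane
    hsv=cv2.cvtColor(f['image'],cv2.COLOR_RGB2HSV)
    u0,v0=[(365,194),(291,198)][i-1]
    cv2.imwrite(f'pics/k{i}.png',cv2.resize(f['image'][v0-30:v0+30,u0-40:u0+40,::-1],None,fx=8,fy=8,interpolation=0))
E
```

```text
24558 [ 0.43956557 -0.22778255  0.23165564] [0.03894213 0.05555792 0.32212806] [ 0.43994466 -0.22929364  0.36098427] ((444.95648193359375, -227.61416625976562), 28.160276412963867)
stop face/back along ey [-0.31895954 -0.24858692] x [0.40261181 0.53051871]
lever end [ 0.52701553 -0.2199248   0.11176636] [ 0.52754607 -0.22040233  0.10707606]
fence [-0.10756515 -0.09276175]
box ey -0.15238523550453575
22148 [ 0.44124874 -0.22987846  0.21703271] [0.03584219 0.05866342 0.29348145] [ 0.44418591 -0.23321027  0.33624806] ((443.88067626953125, -229.8784637451172), 29.339954376220703)
stop face/back along ey [-0.31948703 -0.24930001] x [0.40255751 0.53103984]
lever end [ 0.52698505 -0.22181404  0.11168631] [ 0.52734269 -0.22097369  0.10749869]
fence [-0.10792629 -0.09269751]
box ey -0.15238523550453575
```

View pics/k2.png

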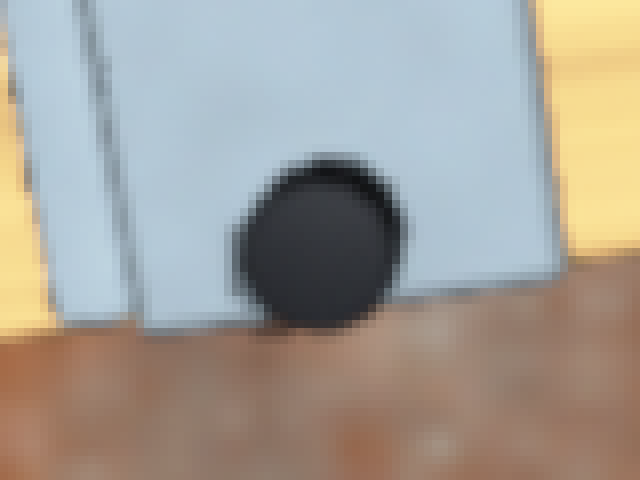

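```bash
python3 - <<'E'
from h import *
for i in(1,2):
    f=dict(np.load(f'pics/w{i}.npz'))
    A=deproj(f,np.ones((480,640),np.uint8))
    T=A[(np.hypot(A[:,0]-.448,A[:,1]+.23)<.025)&(A[:,2]>.070)&(A[:,2]<.08)]
    print(len(T),(T.max(0)+T.min(0))/2,np.ptp(T,0),cv2.minEnclosingCircle(T[:,:2].astype(np.float32)*1000),np.median(T[:,2]))
th=np.radians(7.7);print(np.linalg.solve(np.array([[np.cos(th),np.sin(th)],[-np.sin(th),np.cos(th)]]),[0.4026+.0325,-.2490-.041]))
E
```

```text
267 [ 0.44931528 -0.23118448  0.07333522] [0.0194427  0.01919084 0.00548722] ((449.4564514160156, -231.14080810546875), 9.870049476623535) 0.0737423296789313
310 [ 0.44974649 -0.2320618   0.07296069] [0.0188467  0.01877713 0.0053374 ] ((449.3074951171875, -232.32846069335938), 9.9635591506958) 0.07369239515355505
[ 0.47003278 -0.22908774]
```

```bash
python3 - <<'E'
from h import *
for n,roi in(('scene',(440,175,572,255)),('side',(370,150,465,222)),('w2',(355,250,420,410))):
    f=dict(np.load(f'pics/{n if n=="w2" else n+"0"}.npz'))
    m=np.zeros((480,640),np.uint8);m[roi[1]:roi[3],roi[0]:roi[2]]=1
    X=deproj(f,m);X=X[(X[:,2]>.03)&(X[:,2]<.25)&(X[:,1]<-.15)]
    for lo,hi in((.03,.08),(.08,.13),(.13,.25)):
        Y=X[(X[:,2]>lo)&(X[:,2]<hi)]
        if len(Y)>3:print(n,lo,Y.min(0).round(3),Y.max(0).round(3))
E
```

```text
scene 0.03 [ 0.222 -0.371  0.03 ] [ 0.347 -0.326  0.08 ]
scene 0.08 [ 0.162 -0.371  0.08 ] [ 0.343 -0.322  0.129]
scene 0.13 [ 0.157 -0.378  0.13 ] [ 0.188 -0.345  0.165]
side 0.03 [ 0.221 -0.371  0.03 ] [ 0.348 -0.325  0.08 ]
side 0.08 [ 0.158 -0.37   0.08 ] [ 0.343 -0.322  0.13 ]
side 0.13 [ 0.155 -0.372  0.13 ] [ 0.183 -0.346  0.159]
w2 0.03 [ 0.226 -0.36   0.03 ] [ 0.352 -0.33   0.08 ]
w2 0.08 [ 0.23  -0.372  0.08 ] [ 0.347 -0.327  0.123]
```

The sealer is clear. Knob ≈ (0.4495, −0.2317), yaw 7.7°, about 52.5 mm of travel needed. Now I'll grasp the knob.

```bash
cat > c.py <<'E'
import numpy as np
TH=np.radians(7.7);EX=np.array([np.cos(TH),np.sin(TH),0]);EY=np.array([-EX[1],EX[0],0])
ORI=[np.pi,0,np.pi/2+TH];KN=np.array([.4495,-.2317,0])
E
python3 - <<'E'
from plant import robot
from c import *
from h import *
robot.goto(KN+[0,0,.2],ORI)
robot.grip(.62,30)
robot.move_straight(KN+[0,0,.12],vel=.15)
print(robot.move_straight(KN+[0,0,.057],vel=.06,contact_N=6))
s=robot.sense();print(s['t'],s['tcp_pos'],s['wrist_force'])
robot.grip(0,25)
s=robot.sense();print(s['t'],s['tcp_pos'],s['wrist_force'],s['opening'])
f=robot.grab_frame('scene');cv2.imwrite('pics/s2.png',cv2.resize(f['image'][150:300,260:460,::-1],None,fx=4,fy=4))
E
```

```text
False
7.5167 [ 0.44983241 -0.23173887  0.05734873] [-0.873668   -0.05643393  0.61490077]
7.9083 [ 0.44961686 -0.23180293  0.05734194] [-1.52083146  1.00827844  3.58858758] 0.22247663802481255
```

View pics/s2.png

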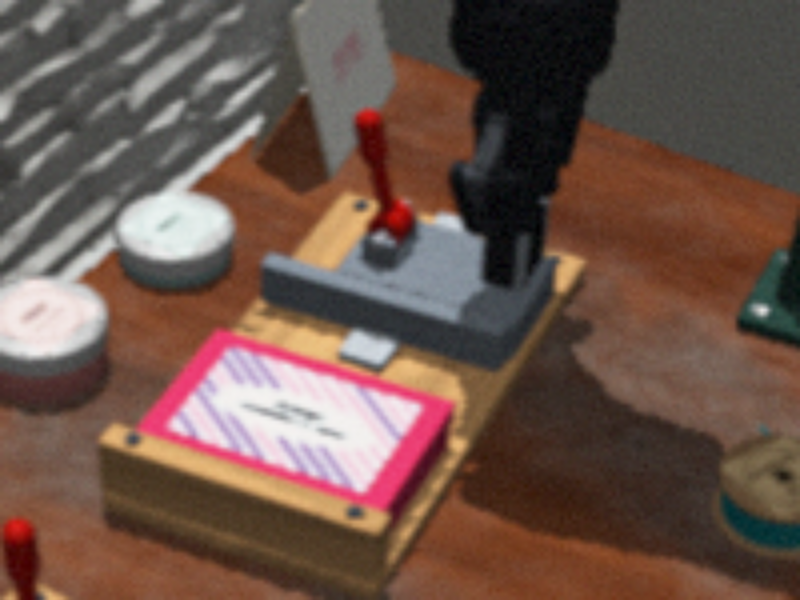

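The fingers hold the knob (opening 0.22 ≈ 19 mm), around (515,245) in this crop. I'll slide it until it makes contact.

```bash
python3 - <<'E'
from plant import robot
from c import *
from h import *
p0=np.array(robot.sense()['tcp_pos'])
r=robot.move_straight(p0+EY*.046,vel=.06);s=robot.sense();print(r,(s['tcp_pos']-p0)@EY,s['wrist_force'])
r=robot.move_straight(p0+EY*.057,vel=.015,contact_N=6)
s=robot.sense();print(r,(s['tcp_pos']-p0)@EY,s['wrist_force'],s['t'],s['opening'])
f=robot.grab_frame('scene');np.savez('pics/s3.npz',**f);cv2.imwrite('pics/s3.png',cv2.resize(f['image'][150:300,260:460,::-1],None,fx=4,fy=4))
E
```

```text
False 0.04679020373269551 [-2.62356253  1.04704736  5.64091172]
True 0.05382833151548327 [1.09989721 0.07271772 3.00081504] 9.475 0.22493987006871566
```

View pics/s3.png

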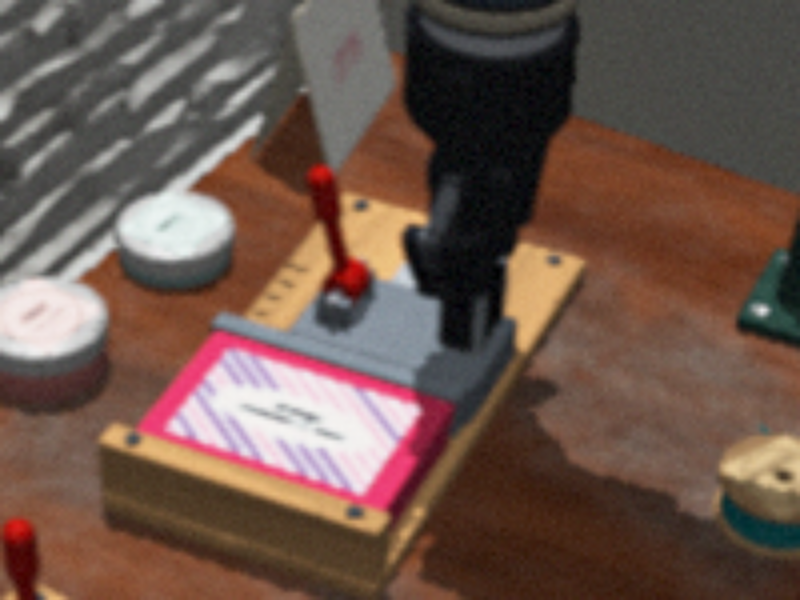

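Contact came at 53.8 mm against the 52.5 mm predicted, and the stop's face meets the box at the edge running (215,325)–(455,400) in the crop. Next: release, retreat, and flip the lever along its arc with shut fingers.

```bash
python3 - <<'E'
from plant import robot
from c import *
from h import *
p0=np.array(robot.sense()['tcp_pos'])
robot.sleep(.3)
robot.grip(.6); p1=np.array(robot.sense()['tcp_pos'])
robot.move_straight(np.r_[p1[:2],.17],vel=.12)
robot.grip(0)
f=robot.grab_frame('scene');np.savez('pics/s4.npz',**f)
g=robot.grab_frame('side');np.savez('pics/d4.npz',**g)
cv2.imwrite('pics/s4.png',np.hstack([cv2.resize(f['image'][170:290,270:400,::-1],(400,400)),cv2.resize(g['image'][170:290,260:370,::-1],(400,400))]))
print(robot.sense()['t'],p0,p1,robot.sense()['opening'])
for ff,roi in((f,(320,160,370,250)),(g,(285,180,325,240))):
    r=mask(ff,'red',roi)
    if r: X=deproj(ff,r[0]);t=X[X[:,2]>.095];print('lever',len(t),t.mean(0))
A=deproj(f,np.ones((480,640),np.uint8));T=A[(A[:,0]>.41)&(A[:,0]<.48)&(abs(A[:,1]+.18)<.03)&(A[:,2]>.066)&(A[:,2]<.078)];print('knob',len(T),(T.max(0)+T.min(0))/2)
E
```

```text
11.9667 [ 0.44220483 -0.17841413  0.05733462] [ 0.44108879 -0.17884599  0.05703729] -0.001585825428604719
lever 0 [nan nan nan]
lever 37 [ 0.51640018 -0.16230072  0.10547822]
knob 87 [ 0.44158032 -0.1755383   0.07199938]<stdin>:15: RuntimeWarning: Mean of empty slice.
  ret = um.true_divide(
```

View pics/s4.png

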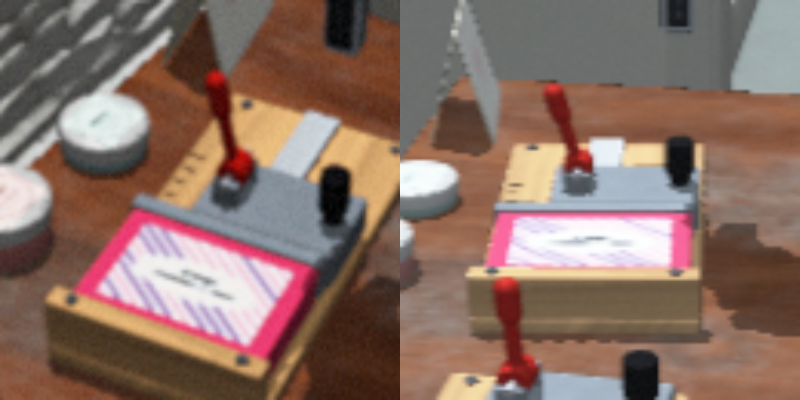

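The stop is snug against the box with knob and lever free; the lever leans slightly outward (left crop at (215,80), right crop at (555,95)). Flipping it now.

```bash
python3 - <<'E'
from plant import robot
from c import *
from h import *
PV=np.array([.4425,-.1782,0])+.067*EX; PZ=.054
def pose(a,s,d=.007):
    x=s*np.sin(a)-d*np.cos(a); z=PZ+s*np.cos(a)+d*np.sin(a)
    return PV+EX*(x-.011)+np.array([0,0,z+robot.nose_length])
q=pose(.0,.040)-EX*.012
robot.move_straight(np.r_[q[:2],.17],vel=.15)
robot.move_straight(q,vel=.1,contact_N=8)
print('start',robot.sense()['tcp_pos'],robot.sense()['wrist_force'])
A=np.arange(.2,1.5,.15)
for a in A:
    r=robot.move_straight(pose(a,.040+.020*a/1.57),vel=.08,contact_N=20)
    s=robot.sense();print(round(a,2),r,np.round(s['tcp_pos'],4),np.round(s['wrist_force'],1),s['t'])
    if r:break
f=robot.grab_frame('scene');g=robot.grab_frame('side')
cv2.imwrite('pics/s5.png',np.hstack([cv2.resize(f['image'][170:290,270:400,::-1],(400,400)),cv2.resize(g['image'][170:290,260:370,::-1],(400,400))]))
E
```

```text
start [ 0.47958213 -0.17310149  0.10530955] [ 0.10735248  0.31810335 -0.34222278]
0.2 False [ 0.5001 -0.1702  0.1084] [-0.6  0.5 -0.4] 13.5833
0.35 False [ 0.5069 -0.1695  0.1092] [ 1.  -0.1 -0.5] 13.8333
0.5 False [ 0.5145 -0.1684  0.1091] [0.2 0.5 1. ] 14.0833
0.65 False [ 0.5221 -0.1673  0.1077] [ 0.1 -0.5  0.8] 14.3333
0.8 False [ 0.5294 -0.1663  0.1049] [ 0.1  0.8 -0.4] 14.5833
0.95 False [ 0.5364 -0.1654  0.1008] [ 0.2  0.6 -0.4] 14.8333
1.1 False [ 0.5428 -0.1645  0.0954] [0.1 0.9 0.1] 15.0917
1.25 False [ 0.5486 -0.1637  0.0889] [ 0.1  0.4 -0.4] 15.35
1.4 False [ 0.5534 -0.1631  0.0813] [0.1 0.6 0.4] 15.6167
```

View pics/s5.png

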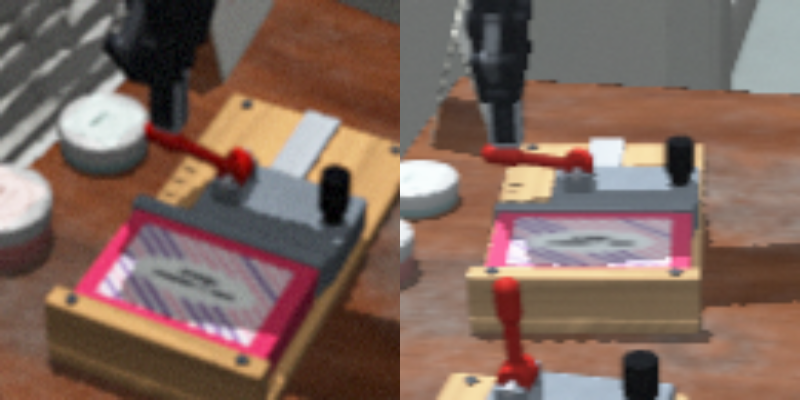

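The lever is almost level, with its end at (150,130) left and (490,155) right. I'll press straight down to the hard stop.

```bash
python3 - <<'E'
from plant import robot
from c import *
from h import *
PV=np.array([.4425,-.1782,0])+.067*EX
q=PV+EX*.052
p=np.array(robot.sense()['tcp_pos'])
r=robot.move_straight(np.r_[q[:2],.064],vel=.03,contact_N=18)
s=robot.sense();print(r,np.round(s['tcp_pos'],4),np.round(s['wrist_force'],1),s['t'])
robot.sleep(.4);s=robot.sense();print(np.round(s['tcp_pos'],4),np.round(s['wrist_force'],1))
robot.move_straight(np.r_[q[:2],.22],vel=.12)
robot.goto(q+[-.09,0,.30],[np.pi,0,-np.pi/2]);robot.sleep(.3)
F={n:robot.grab_frame(n) for n in('scene','side','wrist')}
for n in F:np.savez(f'pics/{n}6.npz',**F[n])
f,g=F['scene'],F['side']
cv2.imwrite('pics/s6.png',np.hstack([cv2.resize(f['image'][170:290,270:400,::-1],(400,400)),cv2.resize(g['image'][170:290,260:370,::-1],(400,400))]))
cv2.imwrite('pics/w6.png',F['wrist']['image'][:,:,::-1]);print(robot.sense()['t'])
f=F['wrist']
A=deproj(f,np.ones((480,640),np.uint8))
m=cv2.cvtColor(f['image'],cv2.COLOR_RGB2HSV);
L=A[(np.hypot(A[:,0]-q[0],A[:,1]-q[1])<.012)&(A[:,2]<.12)];print('end top z',np.percentile(L[:,2],[50,90,98]))
B=A[(abs(A[:,2]-.038)<.004)&(A[:,0]>.41)&(A[:,0]<.56)&(A[:,1]>-.17)&(A[:,1]<-.03)]
K=A[(np.hypot(A[:,0]-.4425,A[:,1]+.178)<.025)&(A[:,2]>.07)&(A[:,2]<.08)];print('knob',(K.max(0)+K.min(0))/2)
E
```

```text
True [ 0.5565 -0.1628  0.0712] [-3.4 -0.6 10.2] 16.1917
[ 0.5566 -0.1628  0.0713] [-2.7  0.4  9.1]
20.5917
end top z [0.05836943 0.06088054 0.0616443 ]
knob [ 0.44214166 -0.17861454  0.07295307]
```

View pics/s6.png

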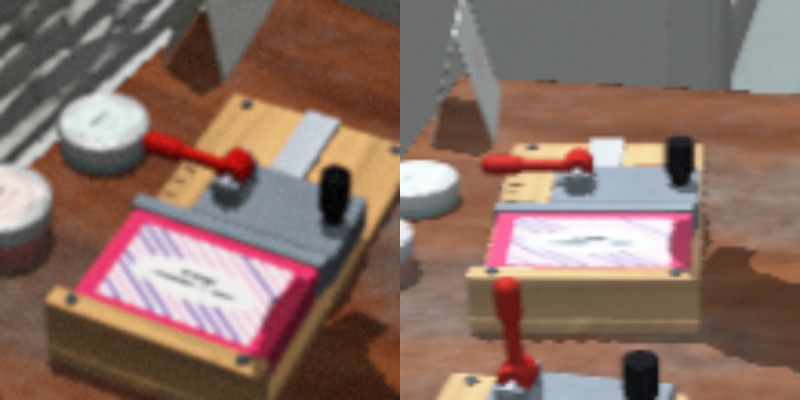

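View pics/w6.png

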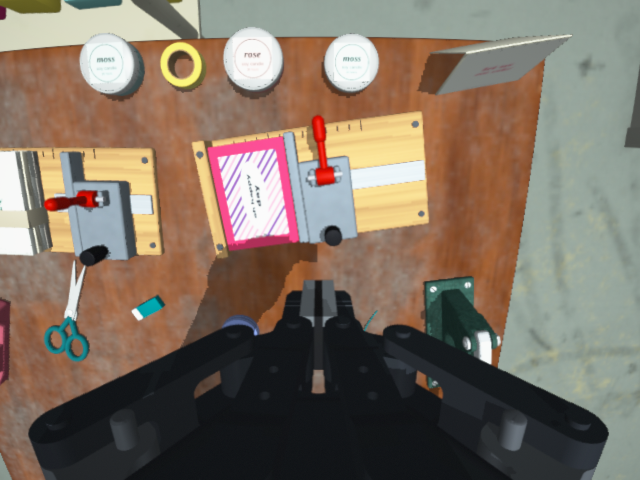

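The end's top is at 61.6 mm (61 mm when level), the knob hasn't moved since release, the box is flat against the fence, and the other board looks unchanged. Handing in.

```bash
python3 - <<'E'
from h import *
f=dict(np.load('pics/wrist6.npz'));m,st,c=mask(f,'pink',(190,120,310,255))
X=deproj(f,cv2.morphologyEx(m,cv2.MORPH_CLOSE,np.ones((25,25))));X=X[(X[:,2]>.034)&(X[:,2]<.044)&(X[:,1]>-.137)]
print(cv2.minAreaRect(X[:,:2].astype(np.float32)*1000),np.percentile(X[:,2],[5,50,95]))
for n in('scene','side'):
    a,b=[dict(np.load(f'pics/{n}{k}.npz'))['image'].astype(int) for k in(0,6)]
    r=(slice(275,450),slice(145,335)) if n=='scene' else (slice(250,380),slice(225,340))
    print(n,'white board diff px',(abs(a[r]-b[r]).max(2)>60).sum())
from plant import robot
robot.close_job()
E
```

```text
((483.4468078613281, -87.15237426757812), (124.5864486694336, 88.60356140136719), 7.8824992179870605) [0.03650829 0.03785008 0.03916294]
scene white board diff px 0
side white board diff px 5
the job is handed in; nothing more can be done
```

I slid the stop on the pink-box board up against the box, locked its red lever, and handed the job in at about 21 s of the 45 s allowed. No verdict was reported.

- **Stop:** I gripped the black knob and slid it 53.8 mm until it met resistance, against 52.5 mm predicted from the images. The knob stayed within 0.5 mm of where I released it.
- **Lever:** I pushed it down along its arc with the fingers shut, then pressed to the hard stop with about 18 N. The top of its end measured 61.6 mm, where level should give 61 mm, so it is about 1° or less from level.
- **Box:** it lies flat against the fence, about 1 mm from where it started.
- **Other board:** before and after pictures show essentially no change (0 and 5 differing pixels in the two views).
- **Robot:** it ended well clear of everything.

One check disagreed. Triangulating the knob from its dark-pixel mask in the wrist views gave a height of 15 mm, because the mask caught only part of the knob. I used the depth points on its top instead (73.7 mm, against the stated 74 mm), which agreed with the stop's edges.

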